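# Shut and pin the service drawer

### The arm

A 6-joint arm with a two-finger parallel gripper is mounted at the origin on the work surface. World frame = base frame: x ahead of the robot, y to its left, z up, the work surface at z = 0. Lengths are in mm, angles in rad, forces in N, time in s.
With the tool pointing down it reaches from about 375 to 975 mm from the base axis. Payload 3.8 kg.
Tool frame: the origin (TCP) lies midway between the tips of the shut fingers; the grasp point (between the pads) lies 19 mm behind it; z points along the fingers, y is the line along which they close (so a half turn about z gives the same grasp; the last joint's range is limited). The gripper opens to 85 mm and grips with 20 to 120 N. Pads are 22 mm wide; open, the fingers measure 114 mm over their backs; the gripper's body (76 mm by 85 mm) begins 54 mm behind the grasp point. The pads swing forward as they close: fully open they stand 13 mm farther back than shut.
Start: joints at [1.272, 0.264, 1.604, -0, 1.274, -0.037], TCP at [174.701, 651.995, 231.28] pointing down, gripper open.
Joint ranges: [-2.63, 2.63], [-0.94, 2.18], [0.31, 2.57], [-1.31, 4.45], [0, 2.66], [-2.55, 2.55]. Speed limits (rad/s): [2.57, 2.57, 3.14, 3.14, 3.14, 3.14].

### API

Orientations are given as a unit quaternion [w, x, y, z].
In Python, from cell import arm gives the robot as it stands.
- The arm moves only by the tool arm_command, never from a script. Its argument "moves" is a list that holds one entry, the list of rows, each a list of 6 numbers: the shift along the tool's x, y, z as a fraction of full scale, then the turn, a rotation vector about the tool's x, y, z as a fraction of full scale. A call has 1 to 12 rows; each row shifts and turns the commanded pose from where the row before left it, along the tool's axes as they then stand; what a row does not reach is not made up. Full scale, the value 1, is 50 mm for a shift and 45 degrees for a turn. A row lasts 1/10 s, in which the tool goes at most 50 mm and 8.59 degrees, less where a joint would pass 70% of its speed; a pose out of reach is approached as far as the arm can. A call with a number of a shift or a turn outside -1 to 1 is refused whole. A call with a gripper value outside its range is refused whole. "grip" is the opening, from -1 (shut) to 1 (fully open), set as the call begins (left out, the last holds). The fingers move at their own pace and stop on an object; the grip force is fixed at half the most. Time passes only in rows, so rows that do not move let the fingers close. It gives the time, the measured TCP pose, the force, the opening and the grip force at its end, in the units of the state.
- arm.state(): the state, without advancing time (a new reading comes with each control period).
- arm.capture(name): name is "scene" or "side" or "wrist"; returns a dict with "frame" (480x640x3 uint8, blue, green, red), "mtx" (3x3 intrinsics, pixels), "dist_coeffs" ([k1, k2, p1, p2, k3] as OpenCV has them; the pictures are not rectified), "rvec" (rotation vector, rad) and "tvec" (3), from world to camera coordinates, as OpenCV has them. Camera axes: x right, y down, z forward; pixel columns grow to the right and rows downward; lengths in mm; the calibration is good to about 2 mm. A picture is of the moment at which its call begins. There is no depth.
- arm.sign_off(): hands the job in; it is judged then, once.
Trained networks look in a picture, given as the dict that the camera call returned (one of the last four; its "shot" number tells which), for a name from the list of things; names that differ only in an ending like _2 or _b are one class to them, and where a whole thing is asked for, a point or a joint stands for the part that bears it (a point fixed in the world has none). Each returns a list of dicts, best first, with "conf" (0 to 1); they miss things now and then, are a little off and sometimes report something else, mostly with a low value. They report only what shows in the picture. A call takes as long as a camera call.
- arm.masks_of(picture, label): "region" (480x640 bool, what is visible of it) and "bbox" ([left, top, right, bottom] in pixels, round what is visible of it).
- arm.tip_of(picture, label): "uv" ([column, row] in pixels: a listed point, or the origin of a listed thing).
The state is a dict: "t": time; "joints": joint angles; "joint_vel": joint speeds; "joint_efforts": joint torques, N m; "ee_pos": TCP position; "tcp_rot": TCP orientation; "ft_force": force on the tool from outside, world axes, zero at the start; "torque": the same for the moment, N m; "opening": opening from 0.0 (shut) to 1.0 (fully open); "finger_force": force on a finger pad.
Only numpy, scipy, OpenCV 4.12 (cv2) and the standard library are available. Lean on these libraries where they do the work, as an engineer would, in place of code of your own. Each camera call takes 0.05 s, during which the arm holds its last target. There are 200 camera calls.

### The job

Put the loose gas burner head into the open drawer, slide the drawer fully shut, then swing the hasp flat down over the upright pin on the drawer's front. Then lock it: from the front, push the straight leg of the R-clip through the pin's cross hole until the bow springs over the pin, and leave it there. Leave the other things on the bench alone.

Things in the scene. Friction and masses are not known exactly. Their poses are not given: they have to be found in the camera images.
- cabinet: Low grey painted steel box standing on the bench, fixed in place: 260 deep (x) x 240 wide (y) x 100 high. Origin under its centre on the bench; its x axis points into it, away from its open front, which is the face at x = -130 (towards the robot). It holds one drawer and carries the hasp on the front edge of its top.
- drawer (a joint): Opening of the drawer in m: 0 = fully shut, starts 0.12 to 0.15, end stop 0.17. It slides along the cabinet's -x axis to open; friction about 2 N, stays where it is left; no latch. Grey tray 60 deep inside, 204 wide and 214 long inside, upper rims 74 above the bench, front panel 232 wide, 12 thick, from 8 to 90 above the bench. It can be shut by pushing on the front panel beside the lug.
- drawer_front (a point): On the drawer, middle of the outer (robot side) face of the front panel, 60 above the bench; axes as the cabinet's. The panel carries at its middle a lug 40 wide (82 to 90 above the bench) that sticks out 66 towards the robot and bears the upright pin.
- drawer_floor (a point): On the drawer's inner floor, 14 above the bench, 62 behind the inner face of the front panel and midway between the side walls: a good place for the burner, clear of the cabinet while the drawer is open. Axes as the cabinet's.
- pin_hole (a point): Middle of the cross hole of the upright steel pin on the drawer's lug (moves with the drawer). Axes as the cabinet's: the hole runs along x, z is up. Pin 24 in diameter, its top 15 above this point (143 above the bench), axis 43 in front of the front panel. The hole is 12 wide by 12 high, flared sideways to about 15 at both mouths. This point is 128 above the bench, 19 above the hasp plate when that is down.
- hasp (a joint): Angle of the hasp in rad: 0 = flat down, level, the pin standing through its slot; it starts at 1.5 to 2.0 (1.57 = upright, more = leaning back over the cabinet). Stiff hinge (0.16 N m) that stays where it is left, so it must be pushed all the way down.
- hasp_hinge (a point): On the hasp's hinge line (along the cabinet's y), over the middle of the cabinet's front top edge, 106 above the bench. Fixed to the cabinet, axes as the cabinet's.
- hasp_tip (a point): Middle of the rolled free end (11 thick) of the hasp, 94 from the hinge. The hasp is a plain steel plate 56 wide, 6 thick, 100 long, with a slot 32 wide from 40 to 80 from the hinge.
- clip: R-clip of 8 mm steel wire, 140 g, lying flat on the bench, 130 long over all, double coil up. Origin under the middle of its coil: a flat-sided oval of two turns, 58 long (x -29 to 29) by 34 wide (y) by 16 high, with straight sides to grip across y. The straight leg runs along +x at y = -13, z = 4, from the coil to x = 104. The springy bow is on the +y side.
- clip_tip (a point): Tip of the straight leg of the R-clip: x 104, y -13, z 4 in the clip's frame, tapered to 5 diameter. Axes as clip.
- clip_seat (a point): Point on the straight leg, x 52, y -13, z 4 in the clip's frame, that lies at the middle of the pin's cross hole when the clip is home. Axes as clip. A fixed stop on the clip halts it about 2 mm beyond home. Let go, the clip sags in the hole by up to 0.2 rad, which is in order.
- bow (a joint): Spread of the clip's springy bow in rad: 0 = at rest. Its throat must ride over the pin (about 0.15 rad, over the last 36 mm of the push, against up to about 15 N) and springs back to 0 when the clip is home.
- burner: Spare gas burner head, cast aluminium, 300 g, cap down on the bench: round cap 70 diameter and 14 high, with a neck 36 diameter standing on it from 16 to 46 high. Origin at the middle of the underside of the cap.
- oil_can: Bystander: grey can, 64 diameter, 150 high. Origin under its middle.
- wrench: Bystander: dark steel wrench, 200 long, lying.
- screwdriver: Bystander: wooden-handled screwdriver, 200 long, lying.
- hammer: Bystander: wooden-handled hammer, 260 long, lying.
- socket: Bystander: dark steel tube socket, 32 diameter, 40 high, standing. Origin under its middle.
- jar: Bystander: amber glass jar with a lid, 64 diameter, 85 high. Origin under its middle.

How it is judged (in metres and radians):
On the way, in this order (a step that is already met when the one before it is completed fails the run):
1. the burner lies in the drawer, let go (x of burner in the frame of drawer_floor between -0.06 and 0.14 m and y of burner in the frame of drawer_floor between -0.09 and 0.09 m and z of burner in the frame of drawer_floor between -0.005 and 0.045 m and contact force between the fingers and burner below 0.1 N), for 0.2 s.
2. the drawer is fully shut with the burner in it (x of burner in the frame of drawer_floor between -0.06 and 0.14 m and y of burner in the frame of drawer_floor between -0.09 and 0.09 m and z of burner in the frame of drawer_floor between -0.005 and 0.045 m and value of joint drawer below 0.006 m), for 0.2 s.
3. the hasp lies flat over the pin, the drawer still shut (value of joint drawer below 0.006 m and value of joint hasp below 0.08 rad), for 0.2 s.
4. the R-clip's leg is through the pin and its bow has sprung over (all of step 3 and x of clip_seat in the frame of pin_hole between -0.007 and 0.006 m and y of clip_seat in the frame of pin_hole between -0.006 and 0.006 m and z of clip_seat in the frame of pin_hole between -0.006 and 0.006 m and angle between the x axis of clip and the x axis of pin_hole, either way round below 0.3 rad and x of clip_tip in the frame of pin_hole above 0.03 m and value of joint bow below 0.06 rad), for 0.2 s.
At the end, for the whole second after the job is handed in: Burner in the drawer; drawer shut within 6 mm; hasp down within 0.08 rad; R-clip home from the front: seat point within 6 mm of the hole's middle (7 mm lengthwise), leg within 0.3 rad of the hole, tip behind the pin, bow sprung back within 0.06 rad; clip let go, at rest (all of step 4 and x of burner in the frame of drawer_floor between -0.06 and 0.14 m and y of burner in the frame of drawer_floor between -0.09 and 0.09 m and z of burner in the frame of drawer_floor between -0.005 and 0.045 m and linear speed of clip below 0.02 m/s and contact force between the fingers and clip below 0.1 N); the robot touches nothing.
It fails at once if a bystander on the bench is moved more than 4 cm (distance of any of oil_can, wrench, screwdriver, hammer, socket, jar from where it was at the start of the episode above 0.04 m).
It also fails if it takes over 72 s, if anything falls off the work surface, if the arm or the gripper's body presses on something with over 40 N, if the wrist force passes 120 N, or if a joint passes its speed limit or range.

## Working session

There is one attempt and no reset: what is moved stays moved. The work goes in short steps, Python scripts to look and compute and a tool call to move; the robot and the scene stay as the last step left them, time stands still between calls to the robot, and variables do not carry over. Pictures are saved under pics/ and viewed, at most 10 in all, crops included, and the job is handed in when it is done.

Besides the shell and the picture viewer there is one more tool, called after "Call:" by a JSON object that holds its "method" and its "body", one argument or row to a line. arm_command: Moves the arm, as the interface text tells. Shift numbers are shares of 50 mm and turn numbers shares of 45 degrees, none past 1 either way. Its arguments: {"type":"object","properties":{"moves":{"type":"array"},"grip":{"type":"number"}},"required":["moves"]}

```bash
mkdir -p pics; ls; cat > h.py <<'E'
import numpy as np, cv2
from scipy.spatial.transform import Rotation as R
from cell import arm
def cams(*names): return [arm.capture(n) for n in names]
def tip(p,l):
    r=arm.tip_of(p,l); return (np.array(r[0]['uv'],float),r[0]['conf']) if r else (None,0)
def ray(p,uv):
    Rm=cv2.Rodrigues(np.array(p['rvec'],float))[0]; t=np.array(p['tvec'],float).ravel()
    x=cv2.undistortPoints(np.array([[uv]],float),np.array(p['mtx'],float),np.array(p['dist_coeffs'],float)).ravel()
    return -Rm.T@t, Rm.T@np.array([x[0],x[1],1.])
def onz(p,uv,z):
    c,d=ray(p,uv); return c+d*(z-c[2])/d[2]
def tri(obs):
    A=np.zeros((3,3));b=np.zeros(3)
    for p,uv in obs:
        c,d=ray(p,uv); d=d/np.linalg.norm(d); M=np.eye(3)-np.outer(d,d); A+=M;b+=M@c
    return np.linalg.solve(A,b)
def proj(p,X): return cv2.projectPoints(np.array(X,float).reshape(-1,3),np.array(p['rvec'],float),np.array(p['tvec'],float),np.array(p['mtx'],float),np.array(p['dist_coeffs'],float))[0].reshape(-1,2)
E
python3 - <<'E'
from h import *
np.set_printoptions(precision=1,suppress=True)
s,d=cams('scene','side')
cv2.imwrite('pics/a.png',s['frame']);cv2.imwrite('pics/b.png',d['frame'])
for n,z in dict(cabinet=0,drawer_front=60,drawer_floor=14,pin_hole=128,hasp_hinge=106,hasp_tip=200,clip=0,clip_tip=4,clip_seat=4,burner=0,oil_can=0,wrench=0,screwdriver=0,hammer=0,socket=0,jar=0).items():
    o=[(p,)+tip(p,n) for p in (s,d)]
    g=[(p,u) for p,u,c in o if c>.3]
    print(n,[(u,round(c,2),onz(p,u,z)[:2]) for p,u,c in o if u is not None], tri(g) if len(g)==2 else '')
print(arm.state())
E
```

```text
pics
cabinet [(array([406.6, 201.5]), 0.33, array([407.1, 324.7])), (array([243.7, 238.5]), 0.58, array([767.9, -28.3]))] [672.8 153.4 223.1]
drawer_front [(array([311.8, 247.1]), 0.7, array([592.3, -39.4])), (array([360.5, 234. ]), 0.68, array([483.6, -75. ]))] [512.3 -52.2  32.6]
drawer_floor [(array([299.5, 252.7]), 0.73, array([554. , -61.9])), (array([328.4, 241.9]), 0.8, array([559.6, -67.5]))] [558.7 -63.4  18.6]
pin_hole [(array([206.6, 317.8]), 0.21, array([ 808.8, -321.9])), (array([382.9, 216.4]), 0.91, array([437.3, -81.1]))] 
hasp_hinge [(array([314.1, 246.3]), 0.9, array([641.4, -48.6])), (array([292.4, 212.7]), 0.67, array([642.8, -52.7]))] [642.5 -49.8 108. ]
hasp_tip [(array([315.3, 216.8]), 0.65, array([648.6, -48.3])), (array([282.1, 185.8]), 0.67, array([656.9, -38.3]))] [654.8 -45.1 199.7]
clip [(array([400.6, 205.5]), 0.73, array([421. , 297.5])), (array([343.3, 408.8]), 0.6, array([413.4, 321.7]))] [410.5 310.7 -13.5]
clip_tip [(array([407.9, 221.3]), 0.73, array([503.7, 281.2])), (array([304.4, 372.8]), 0.59, array([508.8, 273.1]))] [508.6 276.7   9.4]
clip_se
[... 571 characters left out ...]
array([498.4, 466.5]))] [496.4 464.6   1. ]
hammer [(array([141.9, 266.2]), 0.84, array([ 470.4, -469.2])), (array([392.6, 152.2]), 0.93, array([ 481.9, -464.6]))] [ 479.8 -465.5    3.9]
socket [(array([376.4, 352.1]), 0.72, array([380.4, 182.6]))] 
jar [(array([237., 218.]), 0.91, array([ 338. , -192.9]))] 
{'t': 1.7, 'joints': array([ 1.3,  0.3,  1.6, -0. ,  1.3, -0. ]), 'joint_vel': array([-0., -0., -0.,  0.,  0.,  0.]), 'joint_efforts': array([  0. , -51.5, -36.8,   0. ,   0. ,   0. ]), 'ee_pos': array([174.7, 652. , 231.3]), 'tcp_rot': array([0. , 0.1, 1. , 0. ]), 'ft_force': array([ 0.5, -0. , -1.1]), 'torque': array([0.1, 0. , 0. ]), 'finger_force': 0.0, 'opening': 0.9991730275471961}
```

View pics/a.png

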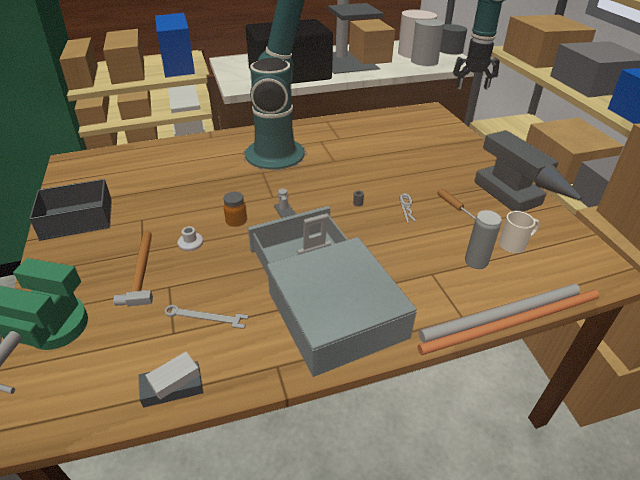

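View pics/b.png

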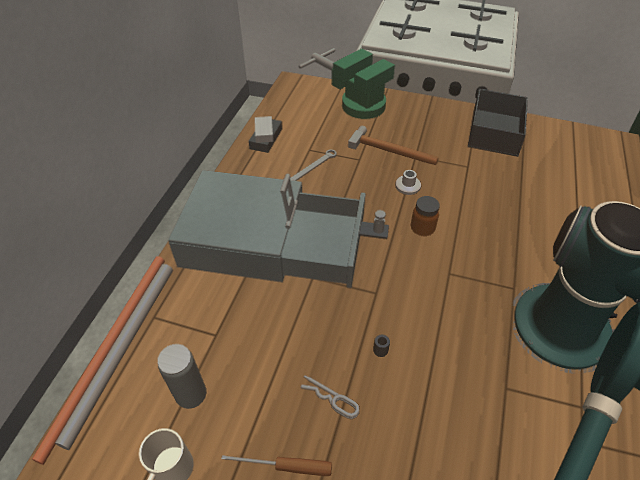

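```bash
cat >> h.py <<'E'
def cur():
    s=arm.state(); q=s['tcp_rot']; return np.array(s['ee_pos']),R.from_quat([q[1],q[2],q[3],q[0]])
def rel(target,yaw=None,flip=False):
    """tool-frame shift in units of 50mm, and z turn in units of 45deg, tool x at world yaw (deg), pointing down"""
    p,r=cur(); d=r.inv().apply(np.array(target,float)-p)/50
    out=f'shift {np.round(d,2)}'
    if yaw is not None:
        a=np.radians(yaw); c,s_=np.cos(a),np.sin(a)
        T=R.from_matrix(np.array([[c,s_,0],[s_,-c,0],[0,0,-1]]))
        out+=f' turn {np.round(np.degrees((r.inv()*T).as_rotvec())/45,3)}'
    print(out)
E
python3 - <<'E'
from h import *
np.set_printoptions(precision=2,suppress=True)
p,r=cur(); print(r.as_matrix())
s,=cams('scene')
for uv in [(190,243),(190,230)]: print(onz(s,uv,0),onz(s,uv,46))
print(arm.masks_of(s,'burner')[0]['bbox'])
for t in [(480,250,231),(480,0,231),(430,-340,231)]: rel(t,8.6)
rel((0,0,0),188.6)
E
```

```text
[[-0.97  0.26  0.  ]
 [ 0.26  0.97  0.  ]
 [-0.    0.   -1.  ]]
[ 412.43 -337.47   -0.  ] [ 468.99 -335.23   46.  ]
[ 354.42 -332.03   -0.  ] [ 414.17 -330.1    46.  ]
[175.5, 224.6, 202.2, 251.4]
shift [-7.98 -6.19  0.01] turn [-0.    0.    3.48]
shift [ -9.27 -11.01   0.01] turn [-0.    0.    3.48]
shift [-10.07 -17.84   0.01] turn [-0.    0.    3.48]
shift [ -0.   -13.5    4.63] turn [-0.   -0.   -0.52]
```

Call:
{"method": "arm_command", "body": {
  "moves": [
    [[-0.66,-0.52,0,0,0,0],[-0.66,-0.52,0,0,0,0],[-0.66,-0.52,0,0,0,0],[-0.66,-0.52,0,0,0,0],[-0.66,-0.52,0,0,0,0],[-0.66,-0.52,0,0,0,0],[-0.66,-0.52,0,0,0,0],[-0.66,-0.52,0,0,0,0],[-0.66,-0.52,0,0,0,0],[-0.66,-0.52,0,0,0,0],[-0.66,-0.52,0,0,0,0],[-0.66,-0.5,0,0,0,0]]
  ]
}}

```text
t: 3.0
ee_pos: [477.6, 247.6, 231.6]
tcp_rot: [0.0, 0.131, 0.991, 0.0]
ft_force: [0.3, 0.5, 0.1]
opening: 0.999
finger_force: 0.0
```

```bash
python3 - <<'E'
from h import *
np.set_printoptions(precision=1,suppress=True)
print(cur()[0])
w,=cams('wrist'); cv2.imwrite('pics/c.png',w['frame'])
for n,z in dict(clip=0,clip_tip=4,clip_seat=4,socket=0).items():
    u,c=tip(w,n)
    if u is not None: print(n,u,c,onz(w,u,z))
Rm=cv2.Rodrigues(np.array(w['rvec']))[0];print('cam',-Rm.T@np.array(w['tvec']).ravel(),Rm[2])
rel((480,-60,231)); 
E
```

```text
[477.6 247.6 231.6]
clip [366.1 119.7] 0.56 [408.5 314.4   0. ]
clip_tip [356.3 225.4] 0.63 [509.5 279.8   4. ]
clip_seat [353.  173.8] 0.57 [456.3 289.    4. ]
socket [220.4 123.8] 0.61 [374.5 173.9   0. ]
cam [409.9 265.6 374.1] [ 0.3 -0.1 -1. ]
shift [-1.7 -6.   0. ]
```

Call:
{"method": "arm_command", "body": {
  "moves": [
    [[-0.24,-0.86,0,0,0,0],[-0.24,-0.86,0,0,0,0],[-0.24,-0.86,0,0,0,0],[-0.24,-0.86,0,0,0,0],[-0.24,-0.86,0,0,0,0],[-0.24,-0.86,0,0,0,0],[-0.24,-0.86,0,0,0,0]]
  ]
}}

```text
t: 3.95
ee_pos: [479.7, -63.3, 231.5]
tcp_rot: [0.0, 0.129, 0.992, 0.0]
ft_force: [1.3, -0.2, -0.3]
opening: 1.002
finger_force: 0.0
```

Call:
{"method": "arm_command", "body": {
  "moves": [
    [[-0.06,-0.94,0,0,0,0],[-0.06,-0.94,0,0,0,0],[-0.06,-0.94,0,0,0,0],[-0.06,-0.94,0,0,0,0],[-0.06,-0.94,0,0,0,0],[-0.06,-0.94,0,0,0,0],[0,0,0,0,0,0]]
  ]
}}

```text
t: 4.65
ee_pos: [424.1, -343.9, 231.4]
tcp_rot: [0.0, 0.132, 0.991, -0.001]
ft_force: [-0.1, 1.1, 0.3]
opening: 0.997
finger_force: 0.0
```

```bash
python3 - <<'E'
from h import *
np.set_printoptions(precision=1,suppress=True)
print(cur()[0])
w,=cams('wrist'); cv2.imwrite('pics/d.png',np.hstack([cv2.resize(cv2.imread('pics/c.png'),(400,300)),cv2.resize(w['frame'],(400,300))]))
m=arm.masks_of(w,'burner')[0]; print(m['conf'],m['bbox'])
l,t,r,b=m['bbox']; print(onz(w,((l+r)/2,(t+b)/2),10))
u,c=tip(w,'burner')
if u is not None:
    P=onz(w,u,0); print(u,c,P); rel((P[0],P[1],23))
E
```

```text
[ 424.1 -343.9  231.4]
0.57 [288.4, 159.0, 359.0, 228.5]
[ 413.8 -336.6   10. ]
[323.1 191.6] 0.79 [ 413. -337.    0.]
shift [ 0.2 -0.   4.2]
```

View pics/d.png

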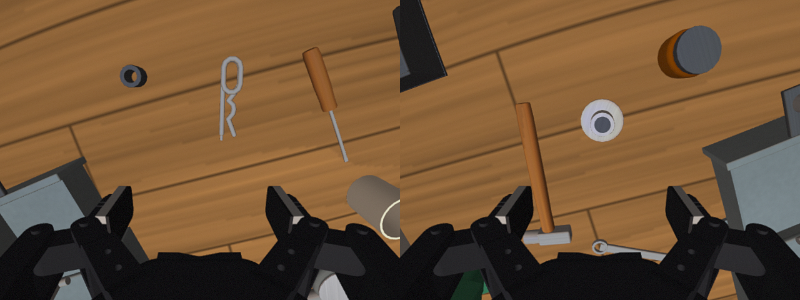

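```bash
python3 - <<'E'
from h import *
print(cur()[0]);rel((413.4,-336.8,14)); rel((413.4,-336.8,14))
E
```

```text
[ 424.85035014 -339.00454575  230.98472855]
shift [ 0.23 -0.02  4.34]
shift [ 0.23 -0.02  4.34]
```

Call:
{"method": "arm_command", "body": {
  "moves": [
    [[0.12,-0.01,0.6,0,0,0],[0.11,-0.01,0.6,0,0,0],[0,0,0.7,0,0,0],[0,0,0.7,0,0,0],[0,0,0.6,0,0,0],[0,0,0.6,0,0,0],[0,0,0.54,0,0,0],[0,0,0,0,0,0],[0,0,0,0,0,0]]
  ]
}}

```text
t: 5.7
ee_pos: [413.5, -336.6, 14.4]
tcp_rot: [-0.0, 0.129, 0.992, 0.0]
ft_force: [0.8, 0.2, 0.9]
opening: 1.001
finger_force: 0.0
```

Call:
{"method": "arm_command", "body": {
  "moves": [
    [[0,0,0,0,0,0],[0,0,0,0,0,0],[0,0,0,0,0,0],[0,0,0,0,0,0],[0,0,0,0,0,0],[0,0,0,0,0,0],[0,0,0,0,0,0],[0,0,0,0,0,0]]
  ],
  "grip": -1
}}

```text
t: 6.5
ee_pos: [414.1, -339.0, 16.0]
tcp_rot: [0.001, 0.131, 0.991, -0.0]
ft_force: [0.4, 1.7, 5.8]
opening: 0.402
finger_force: 60.6
```

Call:
{"method": "arm_command", "body": {
  "moves": [
    [[0,0,-0.6,0,0,0],[0,0,-0.8,0,0,0],[0,0,-0.8,0,0,0],[-0.15,0.7,0,0,0,0],[-0.16,0.77,0,0,0,0],[-0.16,0.77,0,0,0,0],[-0.16,0.77,0,0,0,0],[-0.16,0.77,0,0,0,0],[-0.16,0.77,0,0,0,0],[-0.16,0.77,0,0,0,0],[-0.16,0.72,0,0,0,0],[0,0,0,0,0,0]]
  ]
}}

```text
t: 7.7
ee_pos: [553.8, -59.5, 124.1]
tcp_rot: [0.0, 0.129, 0.992, 0.001]
ft_force: [-0.7, -0.9, -4.4]
opening: 0.403
finger_force: 61.6
```

```bash
python3 - <<'E'
from h import *
np.set_printoptions(precision=1,suppress=True)
s,d=cams('scene','side')
rel((554,-65,32))
cv2.imwrite('pics/e.png',np.vstack([np.hstack([s['frame'][130:330,180:480],d['frame'][130:330,180:480]])]))
for n in ['drawer_floor','pin_hole','hasp_tip','drawer_front','hasp_hinge']:
    o=[(p,)+tip(p,n) for p in (s,d)]
    g=[(p,u) for p,u,c in o if c>.3]
    print(n,[(u,c) for p,u,c in o], tri(g) if len(g)==2 else '')
E
```

```text
shift [-0.1 -0.   1.8]
drawer_floor [(array([302.1, 253.1]), 0.79), (array([327.4, 243.1]), 0.85)] [560.6 -57.9  18.4]
pin_hole [(array([280.2, 192.4]), 0.9), (array([381.4, 221. ]), 0.78)] [434.8 -75.  126.6]
hasp_tip [(array([317.9, 216.2]), 0.62), (array([283.3, 185.2]), 0.79)] [653.3 -41.6 202. ]
drawer_front [(None, 0), (array([360.1, 235.3]), 0.75)] 
hasp_hinge [(array([312.1, 246.3]), 0.71), (array([291.9, 210.6]), 0.62)] [644.6 -54.7 110.3]
```

View pics/e.png

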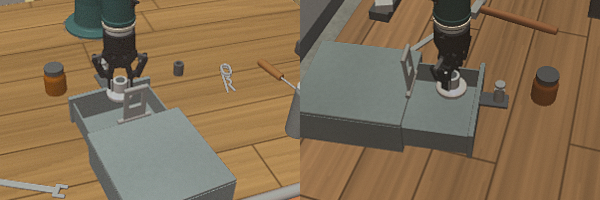

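Call:
{"method": "arm_command", "body": {
  "moves": [
    [[-0.05,-0.01,0.6,0,0,0],[-0.05,-0.01,0.6,0,0,0],[0,0,0.4,0,0,0],[0,0,0.22,0,0,0],[0,0,0,0,0,0],[0,0,0,0,0,0]]
  ]
}}

```text
t: 8.9
ee_pos: [557.7, -65.6, 34.0]
tcp_rot: [0.001, 0.131, 0.991, -0.0]
ft_force: [0.2, 1.2, -3.7]
opening: 0.404
finger_force: 61.7
```

Call:
{"method": "arm_command", "body": {
  "moves": [
    [[0,0,0,0,0,0],[0,0,0,0,0,0],[0,0,0,0,0,0],[0,0,0,0,0,0],[0,0,0,0,0,0],[0,0,0,0,0,0]]
  ],
  "grip": 1
}}

```text
t: 9.5
ee_pos: [557.1, -65.4, 33.4]
tcp_rot: [0.0, 0.13, 0.991, -0.0]
ft_force: [-1.1, 0.2, -0.2]
opening: 1.003
finger_force: 0.0
```

Call:
{"method": "arm_command", "body": {
  "moves": [
    [[0,0,-0.5,0,0,0],[0,0,-0.8,0,0,0],[0,0,-0.8,0,0,0],[0,0,-0.8,0,0,0],[0,0,-0.6,0,0,0]]
  ]
}}

```text
t: 10.0
ee_pos: [557.8, -65.5, 211.3]
tcp_rot: [0.001, 0.13, 0.991, -0.0]
ft_force: [-0.4, 0.3, -0.3]
opening: 0.999
finger_force: 0.0
```

Call:
{"method": "arm_command", "body": {
  "moves": [
    [[0.6,0.1,0,0,0,0],[0.7,0.11,0,0,0,0],[0.7,0.11,0,0,0,0],[0.7,0.11,0,0,0,0],[0.4,0.08,0,0,0,0],[0,0,0,0,0,-0.17],[0,0,0,0,0,-0.17],[0,0,0,0,0,-0.15],[0,0,0.7,0,0,0],[0,0,0.7,0,0,0],[0,0,0.6,0,0,0],[0,0,0,0,0,0]]
  ],
  "grip": -1
}}

```text
t: 11.2
ee_pos: [409.6, -0.4, 104.1]
tcp_rot: [-0.005, -0.061, 0.998, 0.001]
ft_force: [0.3, 0.5, -0.4]
opening: 0.003
finger_force: 0.0
```

```bash
python3 - <<'E'
from h import *
np.set_printoptions(precision=1,suppress=True)
s,w=cams('scene','wrist')
for n,z in dict(pin_hole=128,drawer_front=60,hasp_hinge=106,burner=14,drawer_floor=14).items():
  for p in(s,w):
    u,c=tip(p,n)
    if u is not None: print(n,u,c,onz(p,u,z))
rel((415,0,50),187.3)
cv2.imwrite('pics/f.png',np.hstack([s['frame'][130:330,180:480],cv2.resize(w['frame'],(400,200))[:, :400]]))
E
```

```text
pin_hole [281.6 193.3] 0.73 [433.9 -75.9 128. ]
pin_hole [120.6 372.6] 0.87 [442.3 -77.1 128. ]
drawer_front [293.6 225.1] 0.95 [492.4 -60.1  60. ]
hasp_hinge [311.8 246.5] 0.74 [640.5 -54.1 106. ]
burner [301.7 254.4] 0.76 [562.2 -58.1  14. ]
drawer_floor [299.7 255. ] 0.78 [562.9 -63.8  14. ]
shift [-0.   0.   1.2] turn [-0.  0. -0.]
```

View pics/f.png

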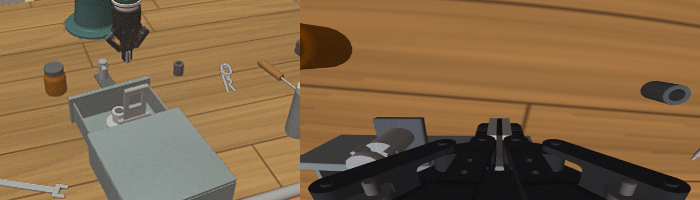

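Call:
{"method": "arm_command", "body": {
  "moves": [
    [[0,0,0.6,0,0,0],[0,0,0.48,0,0,0],[-0.5,0,0,0,0,0],[-0.3,0,0,0,0,0],[-0.3,0,0,0,0,0],[-0.3,0,0,0,0,0],[-0.4,0,0,0,0,0],[-0.4,0,0,0,0,0],[-0.4,0,0,0,0,0],[-0.4,0,0,0,0,0],[-0.3,0,0,0,0,0],[-0.2,0,0,0,0,0]]
  ]
}}

```text
t: 13.0
ee_pos: [589.5, 21.1, 54.8]
tcp_rot: [0.001, -0.062, 0.998, 0.0]
ft_force: [-2.2, -0.1, 2.7]
opening: 0.005
finger_force: 1.4
```

Call:
{"method": "arm_command", "body": {
  "moves": [
    [[-0.1,0,0,0,0,0],[-0.1,0,0,0,0,0],[-0.06,0,0,0,0,0],[0,0,0,0,0,0]]
  ]
}}

```text
t: 13.4
ee_pos: [601.0, 22.5, 54.5]
tcp_rot: [0.001, -0.061, 0.998, -0.0]
ft_force: [-0.5, 0.4, 0.1]
opening: -0.003
finger_force: 0.0
```

Call:
{"method": "arm_command", "body": {
  "moves": [
    [[-0.06,0,0,0,0,0],[-0.06,0,0,0,0,0],[-0.06,0,0,0,0,0],[0,0,0,0,0,0]]
  ]
}}

```text
t: 13.8
ee_pos: [610.1, 23.6, 54.4]
tcp_rot: [0.001, -0.061, 0.998, 0.0]
ft_force: [0.5, 0.1, -0.0]
opening: -0.004
finger_force: 0.1
```

Call:
{"method": "arm_command", "body": {
  "moves": [
    [[-0.06,0,0,0,0,0],[-0.06,0,0,0,0,0],[0,0,0,0,0,0]]
  ]
}}

```text
t: 14.1
ee_pos: [611.4, 23.8, 53.9]
tcp_rot: [-0.005, -0.062, 0.998, -0.0]
ft_force: [-13.1, -1.8, 10.4]
opening: 0.001
finger_force: 6.8
```

Call:
{"method": "arm_command", "body": {
  "moves": [
    [[0.4,0,0,0,0,0],[0.6,0,0,0,0,0],[0,0,-0.8,0,0,0],[0,0,-0.8,0,0,0],[0,0,-0.8,0,0,0],[0,0,-0.8,0,0,0],[0,0,-0.8,0,0,0],[0,0,0,0,0,0]]
  ]
}}

```text
t: 14.9
ee_pos: [570.6, 18.1, 262.5]
tcp_rot: [0.007, -0.062, 0.998, -0.001]
ft_force: [0.5, -0.1, 0.3]
opening: -0.004
finger_force: 0.0
```

```bash
python3 - <<'E'
from h import *
np.set_printoptions(precision=1,suppress=True)
s,d,w=cams('scene','side','wrist')
print(cur()[0])
for n,z in dict(pin_hole=128,hasp_hinge=106,hasp_tip=200,drawer_front=60).items():
    o=[(p,)+tip(p,n) for p in (s,d,w)]
    g=[(p,u) for p,u,c in o if c>.4]
    print(n,[(round(c,2),onz(p,u,z)[:2]) for p,u,c in o if u is not None], tri(g) if len(g)>=2 else '')
cv2.imwrite('pics/g.png',np.hstack([np.vstack([s['frame'][180:340,200:440],d['frame'][140:300,200:440]]),cv2.resize(w['frame'],(426,320))]))
E
```

```text
[566.   18.1 254.2]
pin_hole [(0.63, array([572.7, -51.5])), (0.96, array([578.5, -64.2])), (0.89, array([587.6, -61.2]))] [580.9 -56.6 136.4]
hasp_hinge [(0.66, array([644.6, -45.6])), (0.93, array([634.3, -48.6])), (0.97, array([643.6, -53.5]))] [640.1 -49.5 105.2]
hasp_tip [(0.69, array([653.5, -55. ])), (0.64, array([656.9, -38.3]))] [656.  -49.9 196. ]
drawer_front [(0.75, array([482.4, 273.8])), (0.81, array([630.5, -47.1])), (0.89, array([633.7, -58.6]))] [607.3  68.9 205. ]
```

View pics/g.png

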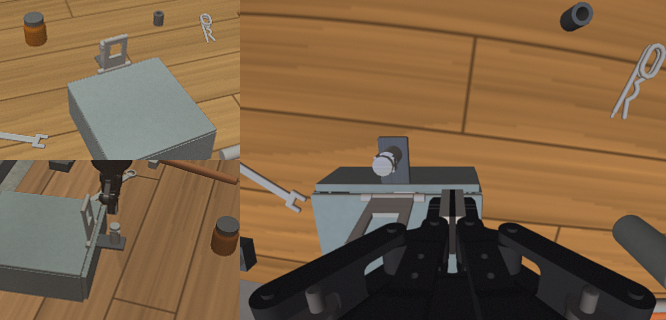

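Call:
{"method": "arm_command", "body": {
  "moves": [
    [[-0.58,-0.38,0,0,0,0],[-0.58,-0.39,0,0,0,0],[-0.58,-0.39,0,0,0,0],[-0.58,-0.39,0,0,0,0],[0,0,0,0,0,0],[0,0,0.5,0,0,0],[0,0,0.5,0,0,0],[0,0,0.46,0,0,0],[0,0,0,0,0,0]]
  ]
}}

```text
t: 16.55
ee_pos: [686.9, -43.9, 176.6]
tcp_rot: [-0.004, -0.062, 0.998, 0.001]
ft_force: [-1.2, 0.4, -0.2]
opening: -0.006
finger_force: 0.0
```

```bash
python3 - <<'E'
from h import *
a=np.radians(7.0);hg=np.array([641,-51])
p,_=cur(); v=p[:2]-hg; print(p,'f',-(v@[np.cos(a),np.sin(a)]),'y',v@[-np.sin(a),np.cos(a)],'h',p[2]-106)
E
```

```text
[686.91835606 -43.92679019 176.57392713] f -46.43809503317817 y 1.4244472753557167 h 70.57392713359744
```

Call:
{"method": "arm_command", "body": {
  "moves": [
    [[0.3,0,-0.04,0,0,0],[0.31,0,0,0,0,0],[0.31,0,0,0,0,0],[0.3,0,0,0,0,0],[0.3,0,0,0,0,0],[0.2,0,0.12,0,0,0],[0.2,0,0.14,0,0,0],[0.24,0,0.3,0,0,0],[0.24,0,0.14,0,0,0],[0.28,0,0.08,0,0,0],[0,0,0,0,0,0]]
  ]
}}

```text
t: 17.65
ee_pos: [554.8, -60.9, 143.0]
tcp_rot: [-0.002, -0.061, 0.998, 0.0]
ft_force: [0.0, -0.2, -1.1]
opening: -0.001
finger_force: 0.0
```

```bash
python3 - <<'E'
from h import *
a=np.radians(7.0);hg=np.array([641,-51])
p,_=cur(); v=p[:2]-hg; print(p,'f',-(v@[np.cos(a),np.sin(a)]),'y',v@[-np.sin(a),np.cos(a)],'h',p[2]-106)
E
```

```text
[554.84420275 -60.94546046 142.98370256] f 86.72565173389472 y 0.6284219348824891 h 36.98370255659887
```

Call:
{"method": "arm_command", "body": {
  "moves": [
    [[0.02,0,0.2,0,0,0],[0,0,0.2,0,0,0],[0,0,0.12,0,0,0],[0,0,0.1,0,0,0],[0,0,0.06,0,0,0],[0,0,0,0,0,0],[0,0,0,0,0,0]]
  ]
}}

```text
t: 18.35
ee_pos: [556.4, -61.0, 111.2]
tcp_rot: [-0.0, -0.062, 0.998, 0.0]
ft_force: [-4.8, 1.7, 8.0]
opening: 0.005
finger_force: 4.2
```

Call:
{"method": "arm_command", "body": {
  "moves": [
    [[0,0,0.06,0,0,0],[0,0,0,0,0,0],[0,0,0,0,0,0]]
  ]
}}

```text
t: 18.65
ee_pos: [556.5, -61.1, 110.8]
tcp_rot: [-0.0, -0.062, 0.998, 0.0]
ft_force: [-11.3, 0.4, 22.2]
opening: -0.0
finger_force: 11.2
```

Call:
{"method": "arm_command", "body": {
  "moves": [
    [[0,0,-0.4,0,0,0],[0,0,-0.8,0,0,0],[0,0,-0.8,0,0,0],[0.6,0,-0.8,0,0,0],[0.6,0,0,0,0,0],[0,0,0,0,0,0],[0,0,0,0,0,0]]
  ]
}}

```text
t: 19.35
ee_pos: [497.0, -68.4, 247.3]
tcp_rot: [0.001, -0.061, 0.998, 0.0]
ft_force: [-0.0, 0.4, -0.2]
opening: 0.003
finger_force: 0.0
```

```bash
python3 - <<'E'
from h import *
np.set_printoptions(precision=1,suppress=True)
s,d,w=cams('scene','side','wrist')
print(cur()[0])
for n,z in dict(pin_hole=128,hasp_hinge=106,hasp_tip=106).items():
    o=[(p,)+tip(p,n) for p in (s,d,w)]
    g=[(p,u) for p,u,c in o if c>.4]
    print(n,[(round(c,2),u,onz(p,u,z)[:2]) for p,u,c in o if u is not None], tri(g) if len(g)>=2 else '')
rel((440,280,200),168)
cv2.imwrite('pics/i.png',np.hstack([cv2.resize(np.vstack([s['frame'][180:280,240:390],d['frame'][180:280,270:420]]),(300,400)),w['frame'][80:480,80:580]]))
E
```

```text
[497.3 -68.3 246.4]
pin_hole [(0.58, array([306.1, 225.9]), array([587.3, -52.5])), (0.91, array([315.3, 208.2]), array([589.7, -61.5]))] [589.5 -55.1 132. ]
hasp_hinge [(0.57, array([313.8, 245.1]), array([637., -48.])), (0.98, array([292.6, 211.8]), array([643.3, -55.6])), (0.63, array([315.4, 378. ]), array([641.8, -53.6]))] [641.  -51.7 109.5]
hasp_tip [(0.69, array([297.3, 223.3]), array([544.2, -63.3])), (0.84, array([329.1, 220.6]), array([554.5, -53.4])), (0.65, array([315. , 287.1]), array([551.4, -65. ]))] [551.8 -62.1 105.5]
shift [0.3 7.1 0.9] turn [ 0.  -0.   0.4]
```

View pics/i.png

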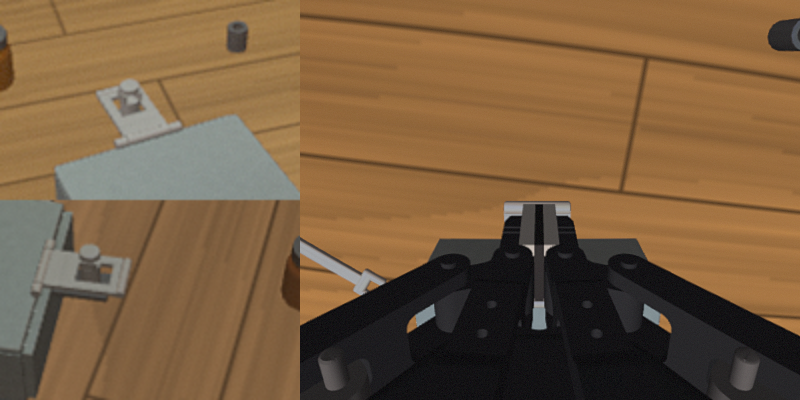

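Call:
{"method": "arm_command", "body": {
  "moves": [
    [[0.03,0.6,0.03,0,0,0],[0.03,0.8,0.03,0,0,0],[0.03,0.8,0.03,0,0,0],[0.03,0.8,0.03,0,0,0],[0.03,0.8,0.03,0,0,0],[0.03,0.8,0.03,0,0,0],[0.03,0.8,0.03,0,0,0],[0.03,0.8,0.03,0,0,0],[0.03,0.7,0.03,0,0,0.14],[0,0.2,0,0,0,0.14],[0,0,0,0,0,0.14],[0,0,0,0,0,0]]
  ],
  "grip": 1
}}

```text
t: 21.15
ee_pos: [440.8, 282.9, 233.7]
tcp_rot: [-0.0, 0.103, 0.995, -0.0]
ft_force: [0.1, -0.1, 0.3]
opening: 1.003
finger_force: 0.0
```

```bash
python3 - <<'E'
from h import *
np.set_printoptions(precision=2,suppress=True)
w,=cams('wrist'); p,r=cur(); print(p)
P={}
for n,z in dict(clip=0,clip_tip=4,clip_seat=4).items():
    u,c=tip(w,n)
    if u is not None: P[n]=onz(w,u,z); print(n,u,c,P[n])
m=arm.masks_of(w,'clip')[0]; ys,xs=np.nonzero(m['region']); print(m['conf'],m['bbox'])
pts=np.array([onz(w,(x,y),6)[:2] for x,y in zip(xs,ys)])
# coil: project along approx leg direction
a=np.radians(-11.5); X=np.c_[pts@[np.cos(a),np.sin(a)],pts@[-np.sin(a),np.cos(a)]]
x0=X[:,0].min()
for k in range(0,135,6):
    q=X[(X[:,0]>=x0+k)&(X[:,0]<x0+k+6)]
    if len(q): print(k,round(q[:,1].min(),1),round(q[:,1].max(),1),end='; ')
print('\nx range',x0,X[:,0].max())
cv2.imwrite('pics/j.png',w['frame'])
E
```

```text
[440.89 282.46 233.72]
clip [344.8 167.7] 0.78 [410.03 316.25   0.  ]
clip_tip [327.9 262.5] 0.61 [505.88 279.26   4.  ]
clip_seat [327.4 219.5] 0.59 [458.79 288.18   4.  ]
0.77 [321.3, 142.2, 366.4, 264.9]
0 380.2 406.1; 6 378.3 409.2; 12 377.3 410.3; 18 376.3 410.4; 24 374.3 409.5; 30 374.3 408.8; 36 375.3 408.9; 42 374.4 409.0; 48 374.4 406.1; 54 373.4 398.0; 60 373.4 395.0; 66 373.4 396.2; 72 372.3 398.4; 78 372.3 398.5; 84 372.4 397.5; 90 371.3 394.5; 96 371.3 391.5; 102 371.3 392.6; 108 370.2 394.8; 114 370.2 397.1; 120 371.3 397.2; 126 371.3 374.6; 
x range 311.0652764933469 438.74811441329774
```

View pics/j.png

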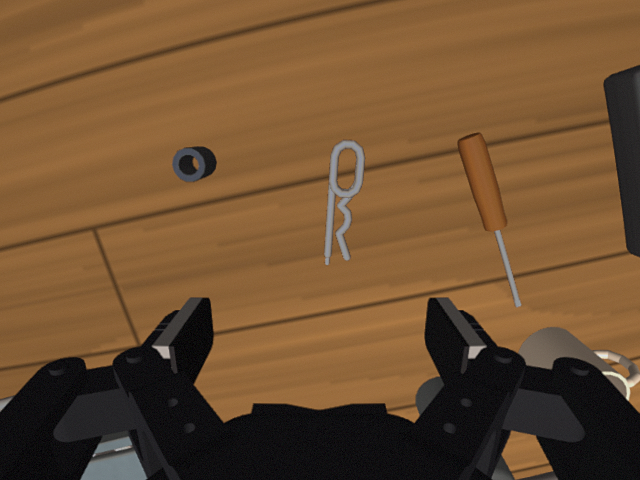

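Call:
{"method": "arm_command", "body": {
  "moves": [
    [[0,0,0,0,0,0.05],[0.37,0.26,0.6,0,0,0],[0.37,0.25,0.8,0,0,0],[0,0,0.8,0,0,0],[0,0,0.8,0,0,0],[0,0,0.47,0,0,0],[0,0,0,0,0,0],[0,0,0,0,0,0]]
  ]
}}

```text
t: 22.2
ee_pos: [411.6, 315.8, 60.5]
tcp_rot: [-0.0, 0.123, 0.992, -0.0]
ft_force: [0.6, 0.7, 1.1]
opening: 0.999
finger_force: 0.0
```

```bash
python3 - <<'E'
from h import *
print(cur()[0]); rel((411,316.4,3),166)
E
```

```text
[411.58480072 315.77684116  60.54734577]
shift [0.01 0.01 1.15] turn [-0.    -0.    -0.002]
```

Call:
{"method": "arm_command", "body": {
  "moves": [
    [[0.01,0.01,0.4,0,0,0],[0,0,0.4,0,0,0],[0,0,0.25,0,0,0],[0,0,0.1,0,0,0],[0,0,0,0,0,0],[0,0,0,0,0,0]]
  ]
}}

```text
t: 22.8
ee_pos: [411.8, 317.2, 3.8]
tcp_rot: [0.001, 0.123, 0.992, 0.001]
ft_force: [-0.1, 1.0, -0.1]
opening: 0.998
finger_force: 0.0
```

Call:
{"method": "arm_command", "body": {
  "moves": [
    [[0,0,0,0,0,0],[0,0,0,0,0,0],[0,0,0,0,0,0],[0,0,0,0,0,0],[0,0,0,0,0,0],[0,0,0,0,0,0],[0,0,0,0,0,0],[0,0,0,0,0,0]]
  ],
  "grip": -1
}}

```text
t: 23.6
ee_pos: [411.3, 316.8, 3.5]
tcp_rot: [0.0, 0.123, 0.992, 0.0]
ft_force: [-0.9, -1.3, 4.9]
opening: 0.37
finger_force: 59.3
```

Call:
{"method": "arm_command", "body": {
  "moves": [
    [[0,0,-0.5,0,0,0],[0,0,-0.8,0,0,0],[0,0,-0.8,0,0,0],[0,0,-0.8,0,0,0],[0,0,-0.8,0,0,0],[0,0,-0.7,0,0,0]]
  ]
}}

```text
t: 24.2
ee_pos: [410.8, 316.5, 224.5]
tcp_rot: [0.0, 0.123, 0.992, 0.0]
ft_force: [0.1, 1.1, -1.7]
opening: 0.372
finger_force: 59.9
```

Call:
{"method": "arm_command", "body": {
  "moves": [
    [[-0.25,-0.72,0,0,0,0],[-0.25,-0.72,0,0,0,0],[-0.25,-0.72,0,0,0,0],[-0.25,-0.72,0,0,0,0],[-0.25,-0.72,0,0,0,0],[-0.25,-0.72,0,0,0,0],[-0.25,-0.72,0,0,0,0],[-0.25,-0.72,0,0,0,0],[-0.25,-0.72,0,0,0,0],[-0.25,-0.72,0,0,0,0]]
  ]
}}

```text
t: 25.2
ee_pos: [443.9, -64.5, 222.3]
tcp_rot: [-0.0, 0.123, 0.992, 0.0]
ft_force: [0.8, 0.4, -1.0]
opening: 0.373
finger_force: 60.1
```

Call:
{"method": "arm_command", "body": {
  "moves": [
    [[0,0,0,0,0,-0.16],[0,0,0,0,0,-0.16],[0,0,0,0,0,-0.15],[0,0,0,0,0,0],[0,0,0,0,0,0]]
  ]
}}

```text
t: 25.7
ee_pos: [444.1, -62.9, 222.3]
tcp_rot: [-0.0, -0.06, 0.998, 0.0]
ft_force: [0.6, 0.3, -1.3]
opening: 0.372
finger_force: 60.3
```

```bash
python3 - <<'E'
from h import *
np.set_printoptions(precision=2,suppress=True)
s,d,w=cams('scene','side','wrist'); p,r=cur(); print(p,2*np.degrees(np.arctan2(r.as_matrix()[1,0],r.as_matrix()[0,0]))/2)
zt=p[2]+.5
for n,z in dict(pin_hole=128,hasp_hinge=106,hasp_tip=106,clip_tip=zt,clip_seat=zt,clip=p[2]-3.5).items():
    o=[(q,)+tip(q,n) for q in (s,d,w)]
    g=[(q,u) for q,u,c in o if c>.4]
    print(n,[(round(c,2),onz(q,u,z)[:2]) for q,u,c in o if u is not None], tri(g) if len(g)>=2 else '')
for n in ('pin_hole','clip'):
    m=arm.masks_of(w,n); 
    if m: print(n,m[0]['conf'],m[0]['bbox'])
cv2.imwrite('pics/k.png',np.hstack([cv2.resize(np.vstack([s['frame'][150:250,240:390],d['frame'][160:260,290:440]]),(300,400)),w['frame'][80:480,80:580]]))
E
```

```text
[444.38 -62.83 222.6 ] -173.0152348251436
pin_hole [(0.64, array([576.07, -50.2 ])), (0.93, array([587.32, -49.37])), (0.98, array([589.53, -57.89]))] [585.75 -53.24 131.27]
hasp_hinge [(0.58, array([634.53, -52.25])), (0.85, array([644.05, -56.35])), (0.26, array([607.94, -60.4 ]))] [641.6  -53.21 111.11]
hasp_tip [(0.63, array([553.84, -65.15])), (0.57, array([557.1 , -59.83]))] [556.07 -63.48 105.3 ]
clip_tip [(0.48, array([555.86, -63.4 ])), (0.92, array([542.46, -62.27]))] [545.02 -63.12 218.54]
clip_seat [(0.64, array([493.95, -68.68])), (0.79, array([496.73, -68.43])), (0.65, array([497.06, -71.17]))] [496.47 -69.73 223.63]
clip [(0.57, array([439.53, -68.58])), (0.65, array([448.45, -61.22]))] [446.51 -66.73 219.29]
pin_hole 0.71 [190.0, 366.7, 372.1, 428.6]
clip 0.91 [275.4, 239.9, 360.5, 409.5]
```

View pics/k.png

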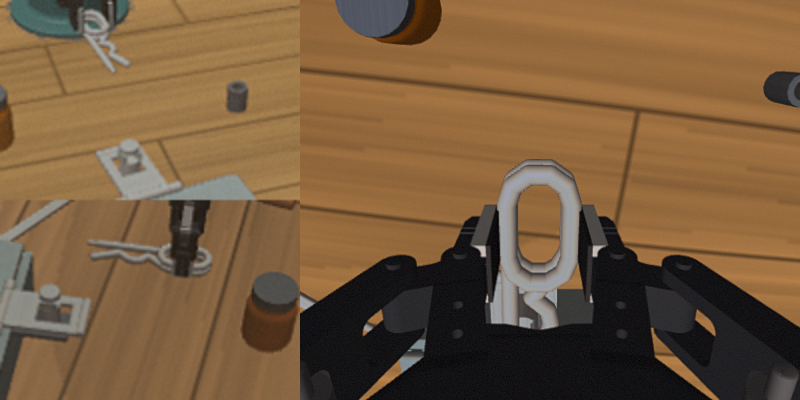

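Call:
{"method": "arm_command", "body": {
  "moves": [
    [[-0.5,0.2,-0.06,0,0,0],[-0.6,0.2,-0.06,0,0,0],[-0.6,0.2,-0.06,0,0,0],[-0.6,0.2,-0.06,0,0,0],[-0.6,0.2,0,0,0,0],[-0.6,0.24,0,0,0,0],[0,0,0,0,0,0],[0,0,0,0,0,0]]
  ]
}}

```text
t: 27.65
ee_pos: [610.6, 20.3, 234.1]
tcp_rot: [-0.001, -0.062, 0.998, -0.0]
ft_force: [-0.1, 0.8, -0.7]
opening: 0.372
finger_force: 60.3
```

```bash
python3 - <<'E'
from h import *
np.set_printoptions(precision=2,suppress=True)
w,=cams('wrist'); p,r=cur(); print(p)
for n,z in dict(pin_hole=128,hasp_hinge=106,hasp_tip=106).items():
    u,c=tip(w,n)
    if u is not None: print(n,u,c,onz(w,u,z))
u=proj(w,[[583,-60,143]])[0].astype(int); print(u)
cv2.imwrite('pics/wl.png',w['frame']); np.savez('wl.npz',**{k:np.array(w[k]) for k in('mtx','dist_coeffs','rvec','tvec')})
x0=max(0,min(440,u[0]-100)); y0=max(0,min(330,u[1]-75))
print(x0,y0)
cv2.imwrite('pics/l.png',cv2.resize(w['frame'][y0:y0+150,x0:x0+200],(800,600),interpolation=cv2.INTER_CUBIC))
E
```

```text
[609.98  19.92 234.19]
pin_hole [208.9 192. ] 0.97 [588.26 -59.32 128.  ]
hasp_hinge [221.9 258.6] 0.63 [644.22 -52.98 106.  ]
hasp_tip [213.7 137.7] 0.58 [552.26 -64.07 106.  ]
[201 187]
101 112
```

View pics/l.png

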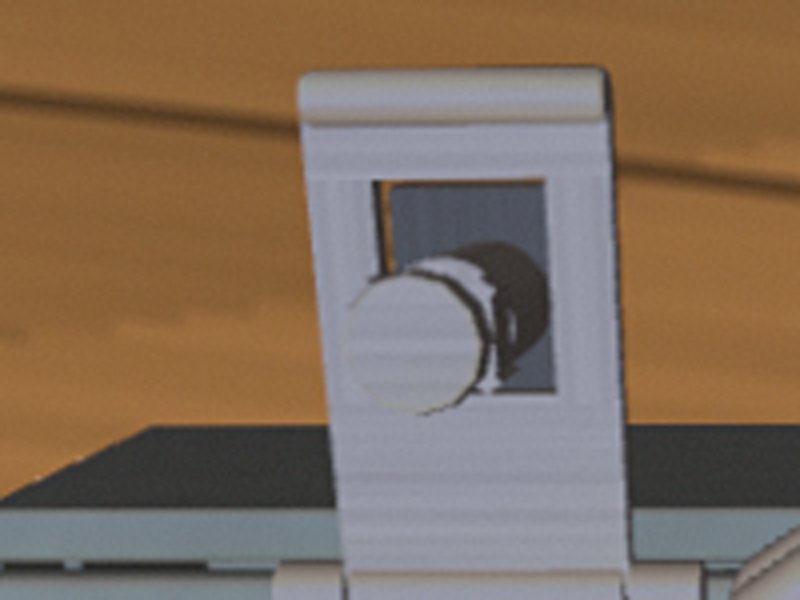

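```bash
python3 - <<'E'
from h import *
np.set_printoptions(precision=2,suppress=True)
w=dict(np.load('wl.npz'))
f=lambda x,y,z:onz(w,(101+x/4,112+y/4),z)
pin=f(416,342,143);tip_=f(453.5,97,110);hb=f(485,560,109)
print(pin,tip_,hb)
d=hb-tip_; print('yaw',np.degrees(np.arctan2(d[1],d[0])))
for k,z in ((f(345,342,143),0),(f(487,342,143),0),(f(299,97,110),0),(f(608,97,110),0)): print(k)
# line lateral at pin
n=np.array([-d[1],d[0]])/np.linalg.norm(d[:2]); print('pin offset from hasp axis',(pin-tip_)[:2]@n)
p,r=cur();print(p)
E
```

```text
[589.35 -57.45 143.  ] [551.03 -62.52 110.  ] [637.6  -52.27 109.  ]
yaw 6.758265679033687
[590.76 -69.16 143.  ]
[587.95 -45.82 143.  ]
[554.15 -90.45 110.  ]
[547.83 -34.97 110.  ]
pin offset from hasp axis 0.5293497191014156
[609.71  19.5  234.8 ]
```

Call:
{"method": "arm_command", "body": {
  "moves": [
    [[0.5,-0.2,0,0,0,0],[0.65,-0.25,0,0,0,0],[0.65,-0.25,0,0,0,0],[0.65,-0.25,0,0,0,0],[0.55,-0.2,0,0,0,0],[0.23,-0.07,0,0,0,0],[0,0,0.6,0,0,0],[0,0,0.7,0,0,0],[0,0,0.6,0,0,0],[0,0,0.2,0,0,0],[0,0,0,0,0,0],[0,0,0,0,0,0]]
  ]
}}

```text
t: 29.05
ee_pos: [458.9, -60.5, 131.1]
tcp_rot: [0.001, -0.061, 0.998, -0.0]
ft_force: [-1.1, 0.7, -0.7]
opening: 0.374
finger_force: 60.2
```

```bash
python3 - <<'E'
from h import *
print(cur()[0]); rel((456.9,-60.6,127.5),186.9)
s,d,w=cams('scene','side','wrist')
for n in ('clip_tip','clip_seat','pin_hole'):
    g=[(q,)+tip(q,n) for q in(s,d,w)]; g=[(q,u) for q,u,c in g if c>.4]
    if len(g)>1: print(n,tri(g))
E
```

```text
[458.93268485 -60.5256094  131.10420551]
shift [0.04 0.   0.07] turn [-0.001  0.003  0.003]
clip_tip [ 617.629977   -314.27930082 -110.76460072]
clip_seat [506.41824058 -98.95090587 151.76631248]
pin_hole [583.71361897 -52.95334769 134.26770972]
```

Call:
{"method": "arm_command", "body": {
  "moves": [
    [[0,0,0.07,0,0,0],[0,0,0,0,0,0],[-0.15,0,0,0,0,0],[-0.15,0,0,0,0,0],[-0.1,0,0,0,0,0],[-0.1,0,0,0,0,0],[0,0,0,0,0,0]]
  ]
}}

```text
t: 30.35
ee_pos: [483.6, -57.2, 126.4]
tcp_rot: [0.0, -0.062, 0.998, -0.0]
ft_force: [-0.5, 1.2, -1.9]
opening: 0.37
finger_force: 60.2
```

```bash
python3 - <<'E'
from h import *
print(cur()[0],arm.state()['ft_force'],arm.state()['torque']); rel((535.3,-51.1,127.5),186.9)
E
```

```text
[483.59132215 -57.2276102  126.42915029] [-0.45013278  1.1695883  -1.85802773] [-0.00857019  0.00367082  0.03769733]
shift [-1.04 -0.01 -0.02] turn [-0.     0.001  0.004]
```

Call:
{"method": "arm_command", "body": {
  "moves": [
    [[-0.15,0,-0.02,0,0,0],[-0.15,0,0,0,0,0],[-0.15,0,0,0,0,0],[0,0,0,0,0,0]]
  ]
}}

```text
t: 30.75
ee_pos: [505.7, -53.7, 127.1]
tcp_rot: [-0.0, -0.062, 0.998, 0.001]
ft_force: [0.4, 3.7, -1.6]
opening: 0.37
finger_force: 60.1
```

Call:
{"method": "arm_command", "body": {
  "moves": [
    [[-0.12,0,0,0,0,0],[-0.12,0,0,0,0,0],[0,0,0,0,0,0]]
  ]
}}

```text
t: 31.05
ee_pos: [515.8, -52.2, 126.4]
tcp_rot: [-0.001, -0.062, 0.998, 0.001]
ft_force: [-0.4, 4.1, -1.0]
opening: 0.372
finger_force: 60.1
```

Call:
{"method": "arm_command", "body": {
  "moves": [
    [[-0.12,0,0,0,0,0],[-0.12,0,0,0,0,0],[-0.1,0,0,0,0,0],[0,0,0,0,0,0]]
  ]
}}

```text
t: 31.45
ee_pos: [534.8, -50.6, 127.2]
tcp_rot: [0.001, -0.062, 0.998, 0.0]
ft_force: [1.8, 2.2, -2.4]
opening: 0.371
finger_force: 60.1
```

Call:
{"method": "arm_command", "body": {
  "moves": [
    [[-0.04,0,0,0,0,0],[-0.04,0,0,0,0,0],[0,0,0,0,0,0]]
  ]
}}

```text
t: 31.75
ee_pos: [537.0, -50.7, 127.1]
tcp_rot: [-0.001, -0.061, 0.998, -0.0]
ft_force: [-3.6, 0.9, -0.7]
opening: 0.374
finger_force: 60.3
```

```bash
python3 - <<'E'
from h import *
print(cur()[0],arm.state()['ft_force'],arm.state()['torque']); rel((535.3,-51.1,127.5),186.9)
E
```

```text
[536.98824286 -50.67783604 127.10423675] [-3.59871869  0.92960915 -0.67079282] [0.16488858 0.53766339 0.07818586]
shift [ 0.03 -0.   -0.01] turn [ 0.    -0.002  0.003]
```

Call:
{"method": "arm_command", "body": {
  "moves": [
    [[-0.04,0,0,0,0,0],[0,0,0,0,0,0],[0,0,0,0,0,0]]
  ]
}}

```text
t: 32.05
ee_pos: [537.6, -50.2, 126.5]
tcp_rot: [-0.002, -0.061, 0.998, 0.0]
ft_force: [-6.1, 2.2, -0.6]
opening: 0.372
finger_force: 60.5
```

```bash
python3 - <<'E'
from h import *
s,d,w=cams('scene','side','wrist')
print(arm.state()['ft_force'],arm.state()['torque'],cur()[0])
for n in ('clip_tip','clip_seat','pin_hole'):
    g=[(q,)+tip(q,n) for q in(s,d)]; print(n,[(u,round(c,2)) for q,u,c in g])
E
```

```text
[-4.96707512  1.36195519 -0.38385056] [0.21414212 1.01356008 0.06668688] [537.59460029 -50.14274759 126.46725399]
clip_tip [(array([312.5, 239.3]), 0.66), (None, 0)]
clip_seat [(array([302.9, 226.3]), 0.51), (array([312.1, 213.4]), 0.71)]
pin_hole [(array([305.4, 224.1]), 0.68), (array([314.6, 210.3]), 0.98)]
```

Call:
{"method": "arm_command", "body": {
  "moves": [
    [[-0.04,0,0,0,0,0],[-0.04,0,0,0,0,0],[0,0,0,0,0,0],[0,0,0,0,0,0]]
  ]
}}

```text
t: 32.9
ee_pos: [538.1, -49.8, 125.8]
tcp_rot: [-0.006, -0.062, 0.998, 0.001]
ft_force: [-14.6, -0.4, 5.0]
opening: 0.376
finger_force: 61.0
```

Call:
{"method": "arm_command", "body": {
  "moves": [
    [[-0.04,0,0,0,0,0],[-0.04,0,0,0,0,0],[0,0,0,0,0,0]]
  ]
}}

```text
t: 33.2
ee_pos: [538.4, -49.5, 125.3]
tcp_rot: [-0.01, -0.062, 0.998, 0.001]
ft_force: [-25.2, -1.4, 10.9]
opening: 0.37
finger_force: 61.7
```

Call:
{"method": "arm_command", "body": {
  "moves": [
    [[0.1,0,0,0,0,0],[0.1,0,0,0,0,0],[0,0,0,0,0,0],[0,0,0,0,0,0]]
  ]
}}

```text
t: 33.6
ee_pos: [537.0, -50.7, 127.1]
tcp_rot: [-0.001, -0.061, 0.998, -0.0]
ft_force: [-4.7, 0.5, -1.0]
opening: 0.372
finger_force: 60.3
```

Call:
{"method": "arm_command", "body": {
  "moves": [
    [[0,0,0,0,0,0],[0,0,0,0,0,0],[0,0,0,0,0,0],[0,0,0,0,0,0],[0,0,0,0,0,0],[0,0,0,0,0,0]]
  ],
  "grip": 1
}}

```text
t: 34.2
ee_pos: [537.9, -50.5, 127.4]
tcp_rot: [0.0, -0.061, 0.998, -0.0]
ft_force: [-0.3, 0.1, -0.6]
opening: 0.999
finger_force: 0.0
```

Call:
{"method": "arm_command", "body": {
  "moves": [
    [[0,0,-0.3,0,0,0],[0,0,-0.6,0,0,0],[0,0,-0.8,0,0,0],[0.3,0,-0.8,0,0,0],[0.7,0,0,0,0,0],[0.7,0,0,0,0,0],[0,0,0,0,0,0],[0,0,0,0,0,0],[0,0,0,0,0,0]]
  ]
}}

```text
t: 35.1
ee_pos: [454.2, -61.0, 253.1]
tcp_rot: [0.001, -0.061, 0.998, -0.0]
ft_force: [0.2, -0.1, 0.0]
opening: 0.998
finger_force: 0.0
```

```bash
python3 - <<'E'
from h import *
np.set_printoptions(precision=1,suppress=True)
s,d=cams('scene','side')
cv2.imwrite('pics/z.png',s['frame'])
for n,z in dict(clip_tip=128,clip_seat=128,clip=124,pin_hole=128,hasp_tip=106,drawer_front=60).items():
    o=[(q,)+tip(q,n) for q in(s,d)]; g=[(q,u) for q,u,c in o if c>.35]
    print(n,[(u,round(c,2),onz(q,u,z)[:2]) for q,u,c in o if u is not None],tri(g) if len(g)>1 else '')
E
```

```text
clip_tip [(array([312.5, 231.9]), 0.72, array([614. , -44.3])), (array([293.7, 205. ]), 0.62, array([640. , -56.9]))] [633.6 -47.5 141.9]
clip_seat [(array([306. , 225.5]), 0.63, array([585.8, -52.3])), (array([314.1, 209.6]), 0.6, array([591. , -56.5]))] [589.9 -53.4 131.4]
clip [(array([312.8, 234.3]), 0.74, array([618.3, -44.8])), (array([334.7, 220.5]), 0.91, array([538. , -41.2]))] [556.6 -45.1  92.7]
pin_hole [(array([298.3, 223.9]), 0.67, array([574.2, -68.6])), (array([316. , 210.4]), 0.58, array([586.1, -55.3]))] [582.9 -64.3 127.8]
hasp_tip [(array([313.9, 244.3]), 0.74, array([634.2, -46.9])), (array([328.3, 217.2]), 0.67, array([559.3, -63.1]))] [578.9 -53.6  83.7]
drawer_front [(array([242.2, 235.4]), 0.74, array([748. ,  10.1]))]
```

```bash
python3 -c "
from cell import arm
print(arm.sign_off())"
```

```text
the job is handed in; nothing more can be done
None
```

I handed the job in at about 35 s: the burner is in the shut drawer, the hasp is flat over the pin, and the R-clip is pushed to its stop through the cross hole and let go. The hand-in returned no verdict, and I inferred that the bow sprang back from the forces rather than seeing it.

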